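# Hang the stray pipette in its carousel

### The job

The white pipette with the yellow collar has been left lying on the bench. First lay it in the sloping rest, head up with its collar against the lower fork, and let go of it, so that it can be taken again at a new angle. Then hang it upright in the one empty place of the carousel stand, with its yellow collar down in the seat and that place turned to face the front edge of the bench (the carousel turns by the knob on top). Leave the brown bottle, the white jar and the crucible round the work standing where they are.

Things in the scene. Friction and masses are not known exactly. Their poses are not given: they have to be found in the camera images.
- pipette: The loose pipette, light plastic with yellow collar and yellow button, 201 mm long, 110 g. Origin: balance point on the long axis; x along it towards the head (button end), z to the finger-hook side, y across. It starts lying level on its back, hook up, axis 16.5 mm above the bench. Along x: tip -122 mm, barrel -105 to -30, collar -30 to -21, handle -21 to +35, head +35 to +65, button to +79.
- pipette_mid (a point): Balance point of the loose pipette, the same point and axes as pipette, in its flat-sided handle (28 mm wide across y, 27 mm in z).
- pipette_collar (a point): Centre of the collar's lower face (towards the tip) of the loose pipette, 30 mm from the balance point; same axes. The collar is round, 33 mm in diameter, 9 mm thick; the grey barrel below it is 15 mm thick, tapering to 10 mm, then the nozzle, 5 mm.
- pipette_head (a point): Centre of the loose pipette's head, 50 mm from the balance point, 80 mm above the collar's lower face; same axes. The head is flat-sided, 30 mm wide across y, 33 mm in z, 30 mm along x; the finger hook, 9 mm wide, stands out on its z side to 40 mm from the axis.
- rest_seat (a point): Fixed sloping rest (grey base 150 x 84 mm): where the centre of the collar's lower face comes to lie, 92 mm above the bench. x: up the slope, 45 degrees; z: square to it, upward; y: level. The pipette lies along x, head up, barrel in the lower fork (slot 20 mm wide, open to z, plate at x -7 to -1 mm, 40 mm wide), collar resting on the fork's upper face.
- rest_saddle (a point): Axis point over the rest's upper saddle, 51 mm up the slope from rest_seat; same axes. The saddle holds the handle between two cheeks 34 mm apart (x -5 to +5 mm here, 46 mm wide over all, tops 2 mm below the axis). Above it, and between fork and saddle, the handle is free on both sides; the spine lies 32 mm below the axis and ends 14 mm beyond the saddle.
- empty_place (a point): Centre of the seat in the carousel's one empty place, on its ledge, 130 mm above the bench, 78 mm from the carousel's axis. A fork open outward: slot 20 mm wide for the barrel, ledge 8 mm thick, round it lips 4 mm high leaving a seat 39 mm wide; prongs end 22 mm outward of the centre. The four other places, 72 degrees apart, hold like pipettes, fixed, up to 240 mm above the bench.
- carousel_knob (a point): Centre of the round fluted knob on top of the carousel, on its upright axis, 292 mm above the bench; 40 mm in diameter, 36 mm high.
- carousel (a joint): Turn of the carousel (rad), growing anticlockwise seen from above; 0 when the empty place faces the front edge of the bench, straight towards -x. It starts between 0.7 and 2.1 and so must be turned clockwise; it turns stiffly (0.06 N m) and stays where it is left. Its foot, 180 mm in diameter, is fixed.
- amber_bottle: Bystander: small brown bottle with black cap, 45 mm diameter, 87 mm high; origin at the centre of its foot.
- salt_jar: Bystander: white jar with white cap, 56 mm diameter, 69 mm high; origin at the centre of its foot.
- crucible: Bystander: white crucible with lid, 43 mm diameter, 46 mm high; origin at the centre of its foot.

How it is judged:
By the outcome, as a careful person would: the job done as asked, in the order asked, and still so for the second after the job is handed in, with the robot touching nothing.
It also fails if it takes over 72 s, if anything falls off the work surface, if the arm or the gripper's body presses on something with over 40 N, if the wrist force passes 120 N, or if a joint passes its speed limit or range.

### The arm

A 6-joint arm with a two-finger parallel gripper is mounted at the origin on a cart in front of the work surface, level with it; the furniture and walls round the work are solid. World frame = base frame: x ahead of the robot, y to its left, z up, the work surface at z = 0. Lengths are in m, angles in degrees, forces in N, time in s.
With the tool pointing down it reaches from about 0.4 to 0.825 m from the base axis. Payload 7 kg.
Tool frame: the origin (TCP) lies midway between the tips of the shut fingers; the grasp point (between the pads) lies 19 mm behind it; z points along the fingers, y is the line along which they close (so a half turn about z gives the same grasp; the last joint's range is limited). The gripper opens to 88 mm and grips with 3 to 60 N. Pads are 19 mm wide; open, the fingers measure 130 mm over their backs; the gripper's body (78 mm by 193 mm) begins 47 mm behind the grasp point.
Start: joints at [-48.81, 20.546, 0.682, 0, -70.136, -16.507], TCP at [0.282, -0.613, 0.227] pointing down, gripper open.
Joint ranges: [-176.03, 176.03], [-82.01, 121.73], [-58.28, 71.71], [-173.87, 95.51], [-174.79, -0.11], [-173.66, 173.66]. Speed limits (degrees/s): [136.94, 136.94, 172.46, 180, 180, 180].

### API

Orientations are given as a 3x3 rotation matrix whose columns are the frame's x, y, z axes.
In Python, from rig import robot gives the robot as it stands. Calls block until the motion is done:
- robot.goto(position, orientation): joint-space move of the TCP to a pose.
- robot.servo_line(position, ori=None, speed=0.15): straight line of the TCP; ori=None keeps the orientation; speed is the mean speed in m/s.
- robot.movej(angles): joint-space move.
- robot.move_gripper(opening): opening from 0.0 (shut) to 1.0 (fully open); the grip force is fixed at half the most; returns when the fingers have stopped.
- robot.dwell(seconds).
- robot.ik(position, orientation): joint angles nearest the present ones, or None.
- robot.grab_frame(name): name is "scene" or "top" or "wrist"; returns (picture, depth): 420x560x3 uint8, red, green, blue; 420x560 float32, m along the optical axis (not along the pixel's ray), 0 where there is no reading.
- robot.camera_info(name): a dict with "vfov" (degrees; the focal length in pixels is half the picture's height over the tangent of half this angle, whatever the lens; pixels are square), "cx", "cy" (the principal point, pixels), "view" (4x4, takes a point from world to camera coordinates); the wrist camera has in their place "T_tool_cam" (4x4, takes a point from camera to tool coordinates, whose origin is the TCP and whose axes are the flange's). Camera axes: x right, y down, z forward; pixel columns grow to the right and rows downward; lengths in m; the calibration is good to about 2 mm. A picture is of the moment at which its call begins: read the wrist's pose just before it. camera_info takes no time and is no camera call.
A pose or a line that the arm cannot do raises robot.Unreachable and nothing moves.
- robot.job_done(): hands the job in; it is judged then, once.
Readings, each from a call of its own:
- robot.read_t(): time.
- robot.read_qpos(): joint angles.
- robot.read_qvel(): joint speeds.
- robot.read_effort(): joint torques, N m.
- robot.read_position(): TCP position.
- robot.read_tcp_rot(): TCP orientation.
- robot.read_force(): force on the tool from outside, world axes, zero at the start.
- robot.read_ft_torque(): the same for the moment, N m.
- robot.read_grip_width(): opening from 0.0 (shut) to 1.0 (fully open).
- robot.read_finger_force(): force on a finger pad.
Only numpy, scipy, OpenCV 4.12 (cv2) and the standard library are available. Lean on these libraries where they do the work, as an engineer would, in place of code of your own. Each camera call takes 0.05 s, during which the arm holds its last target. There are 200 camera calls.

## Working session

There is one attempt and no reset: what is moved stays moved. The work goes in short steps, each a Python script; the robot and the scene stay as the last script left them, time stands still between calls to the robot, and variables do not carry over. Pictures are saved under pics/ and viewed, at most 12 in all, crops included, and the job is handed in when it is done.

```bash
ls; mkdir -p pics
cat > h.py <<'E'
from rig import robot
import numpy as np, cv2
def cam(name):
    T=None
    if name=="wrist":
        p=np.array(robot.read_position());R=np.array(robot.read_tcp_rot())
    im,d=robot.grab_frame(name); i=robot.camera_info(name)
    if name=="wrist":
        W=np.eye(4);W[:3,:3]=R;W[:3,3]=p;C=W@np.array(i["T_tool_cam"])
    else: C=np.linalg.inv(np.array(i["view"]))
    f=im.shape[0]/2/np.tan(np.radians(i["vfov"])/2)
    return im,d,C,f,i.get("cx",280),i.get("cy",210),i
def cloud(c):
    im,d,C,f,cx,cy,_=c
    v,u=np.mgrid[:d.shape[0],:d.shape[1]]
    P=np.stack([(u-cx)/f*d,(v-cy)/f*d,d],-1)@C[:3,:3].T+C[:3,3]
    P[d==0]=np.nan
    return P
def save(n,im): cv2.imwrite("pics/"+n+".png",im[:,:,::-1])
E
python3 - <<'E'
from h import *
for n in("scene","top"):
    c=cam(n);save(n,c[0]);print(c[6]);P=cloud(c);np.savez("pics/"+n,im=c[0],P=P)
print(robot.camera_info("wrist"))
print(robot.read_t())
E
```

```text
pics
{'vfov': 56.97279397288012, 'cx': 276.20772834899594, 'cy': 208.00289370558596, 'view': array([[-0.83906267, -0.54402769, -0.00277652,  0.36020927],
       [-0.36303452,  0.56370049, -0.74192162,  0.41792303],
       [ 0.40519103, -0.62151076, -0.67048087,  0.76819194],
       [ 0.        ,  0.        ,  0.        ,  1.        ]])}
{'vfov': 44.60357219780307, 'cx': 274.588208769168, 'cy': 205.28224174572873, 'view': array([[-0.01223068, -0.99977765,  0.01717762, -0.17041044],
       [-0.98756773,  0.00938531, -0.15691366,  0.55122392],
       [ 0.15671755, -0.01888322, -0.98746293,  1.41832791],
       [ 0.        ,  0.        ,  0.        ,  1.        ]])}
{'vfov': 70.8604243299539, 'cx': 276.89056289031197, 'cy': 214.27482119657185, 'T_tool_cam': array([[-1.94765651e-03, -9.67235145e-01, -2.53874736e-01,
         6.70973833e-02],
       [ 9.99997762e-01, -2.09357580e-03,  3.04590946e-04,
         8.98470878e-04],
       [-8.26117072e-04, -2.53873575e-01,  9.67237058e-01,
        -1.57919060e-01],
       [ 0.00000000e+00,  0.00000000e+00,  0.00000000e+00,
         1.00000000e+00]])}
0.1
```

View pics/scene.png

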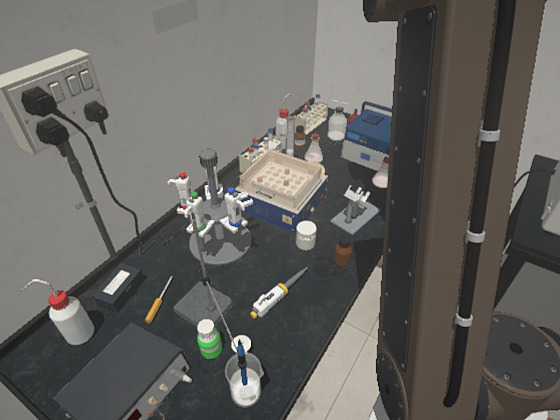

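View pics/top.png

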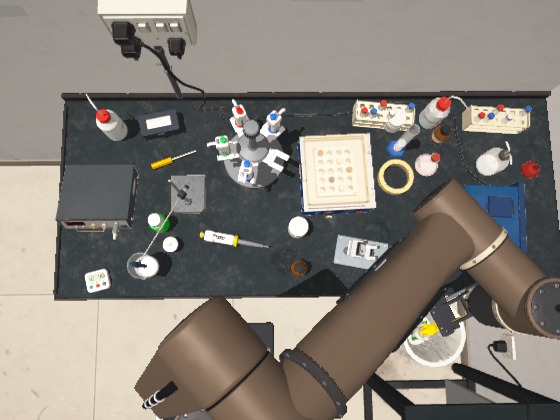

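The scene view shows the carousel at (215,215) and the rest at (355,210). In the top view:

| Thing | Pixel position |
|---|---|
| Pipette | (200–268, 232–247), tip to the right |
| Carousel knob | (252,128) |
| Empty fork | about (277,158) |
| Rest | (360,252) |
| Jar | (298,227) |
| Bottle | (300,267) |
| Crucible | (170,244) |

Next I measure these.

Run:
```python
from h import *
D=np.load("pics/top.npz");im=D["im"];P=D["P"]
hsv=cv2.cvtColor(im,cv2.COLOR_RGB2HSV)
def reg(u0,u1,v0,v1):
    m=np.zeros(im.shape[:2],bool);m[v0:v1,u0:u1]=1;return m
Z=P[...,2]
print("bench z",np.nanmedian(Z[265:285,190:280]))
yl=(hsv[...,0]>20)&(hsv[...,0]<35)&(hsv[...,1]>120)&(hsv[...,2]>90)&reg(190,280,220,260)
n,l,s,c=cv2.connectedComponentsWithStats(yl.astype(np.uint8))
for i in range(1,n):
    if s[i,4]>3: print("yellow",c[i],s[i,4],np.nanmedian(P[l==i],0))
pm=reg(195,275,222,260)&(Z>0.006)&(Z<0.08)
Q=P[pm];xy=Q[:,:2];m=xy.mean(0);ax=np.linalg.svd(xy-m)[2][0] if len(xy)<5000 else None
t=(xy-m)@ax;print("pip",len(xy),m,ax,m+ax*t.min(),m+ax*t.max(),Q[:,2].max())
for nm,r,z0 in(("jar",reg(285,312,213,242),.055),("bottle",reg(288,312,257,280),.06),("cruc",reg(161,180,235,253),.03)):
    q=P[r&(Z>z0)];print(nm,len(q),(q[:,:2].min(0)+q[:,:2].max(0))/2,np.ptp(q[:,:2],axis=0),np.median(q[:,2]))
k=P[reg(230,280,105,160)&(Z>0.28)];print("knob",len(k),(k[:,:2].min(0)+k[:,:2].max(0))/2,np.ptp(k[:,:2],axis=0),k[:,2].max())
# carousel layers
kc=(k[:,:2].min(0)+k[:,:2].max(0))/2
r=reg(195,310,90,200)
for z0,z1 in((.11,.145),(.145,.2),(.2,.26)):
    q=P[r&(Z>z0)&(Z<z1)];d=q[:,:2]-kc;rr=np.hypot(*d.T);a=np.degrees(np.arctan2(d[:,1],d[:,0]))
    s=(rr>.05)&(rr<.13);print(z0,np.histogram(a[s],36,(-180,180))[0])
# rest
q=P[reg(325,395,225,280)&(Z>0.02)];print("rest>0.02",len(q));
b=reg(325,395,225,280)&(Z>0.003)&(Z<0.03);pts=P[b][:,:2].astype(np.float32);print("base",cv2.minAreaRect(pts*1000))
for z0 in np.arange(.02,.16,.02):
    w=q[(q[:,2]>z0)&(q[:,2]<z0+.02)]
    if len(w):print(z0,len(w),w.mean(0),w.min(0),w.max(0))
crop=lambda u0,u1,v0,v1:cv2.resize(im[v0:v1,u0:u1],(400,400*(v1-v0)//(u1-u0)),interpolation=cv2.INTER_CUBIC)
a=crop(200,310,90,200);b=crop(320,400,220,300);save("crops",np.hstack([a,b]))
```

```text
bench z 0.0008251794815677949
yellow [200.625  234.3125] 16 [0.47144442 0.03696178 0.01941505]
yellow [235.08888889 240.71111111] 45 [ 0.44977803 -0.06267097  0.03039156]
pip 634 [ 0.45416854 -0.04368804] [0.13154216 0.99131058] [ 0.43701633 -0.17294825] [0.46716806 0.05427727] 0.06080255327795192
jar 307 [ 0.49162563 -0.24281599] [0.06641241 0.05549052] 0.07004054063264697
bottle 141 [ 0.3713403  -0.24163323] [0.03597755 0.0386816 ] 0.084749715878635
cruc 181 [0.44263521 0.12053041] [0.04076128 0.04116171] 0.03844236705441961
knob 266 [ 0.69679839 -0.11582654] [0.04032852 0.04099774] 0.31591099332738826
0.11 [67  9  0  3 62 58 39 84 12  0  3 52 71 19 27 20  0  0  5  8  6 70 34  1
  0 13 20 20 61 59  1  0  2 33 12 23]
0.145 [ 2  0  0  0  0  0  0  0  0  0  0  0 51 17  4  0  0  0  0  8 24 26  0  0
  0  0  0  4 52  0  0  0  0  0  5 24]
0.2 [ 9  0  0  0  0  0  0  0  0  0  0  0 77 91 24  0  0  0  0 40 93 52  0  0
  0  0 15 89 93  0  0  0  0  6 85 89]
rest>0.02 1099
base ((416.7627258300781, -422.680419921875), (203.93711853027344, 156.94497680664062), 89.24259948730469)
0.02 21 [ 0.4200839  -0.39009117  0.02310805] [ 0.38630139 -0.48102957  0.02007278] [ 0.45280748 -0.354458    0.03781447]
0.04 4 [ 0.41748024 -0.40173689  0.05033726] [ 0.39286187 -0.42892245  0.0423026 ] [ 0.43216591 -0.37706845  0.05984075]
0.06 114 [ 0.41282681 -0.42136456  0.07256944] [ 0.39190714 -0.44050684  0.06012164] [ 0.43374302 -0.37693574  0.07998943]
0.08 102 [ 0.41054482 -0.43337277  0.0873969 ] [ 0.38798496 -0.45203349  0.08006045] [ 0.43308435 -0.40287016  0.09803135]
0.1 145 [ 0.41939978 -0.38286805  0.11430402] [ 0.3954414  -0.40202398  0.10222359] [ 0.44198923 -0.36761971  0.11995262]
0.12000000000000001 58 [ 0.41862894 -0.39451488  0.12457218] [ 0.39476042 -0.40854219  0.12001182] [ 0.44068038 -0.37622918  0.13177929]
```

View pics/crops.png

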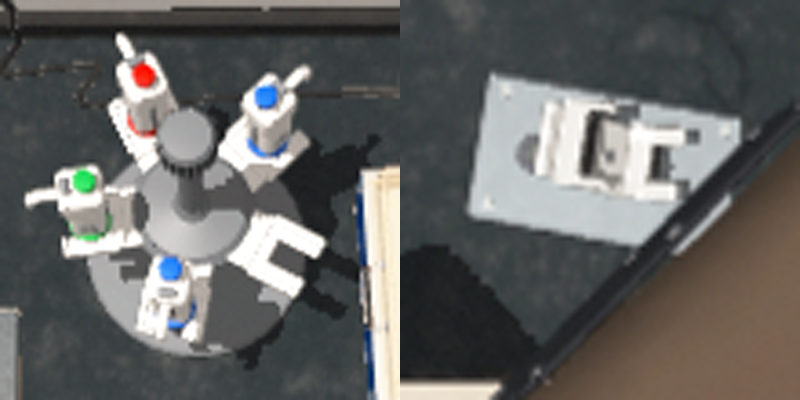

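The crop shows the empty fork at about (285,255), pointing right and slightly towards the front. The rest has its saddle at (565,150) and its prongs at (680,160), so the slope rises towards +y. Next I check which grasp angles the arm can reach.

```bash
cat >> h.py <<'E'
G=.019
def frame(psi,tilt):  # pipette axes; heading measured from +y toward +x, tilt up, hook up
    h=np.array([np.sin(psi),np.cos(psi),0]);u=np.array([0,0,1.])
    x=np.cos(tilt)*h+np.sin(tilt)*u; z=np.cos(tilt)*u-np.sin(tilt)*h
    return np.stack([x,np.cross(z,x),z],1)
def tool(F,a,s):  # tool orientation for lean a towards the head
    x,z=F[:,0],F[:,2]; tz=-(np.cos(a)*z+np.sin(a)*x); tx=s*(np.cos(a)*x-np.sin(a)*z)
    return np.stack([tx,np.cross(tz,tx),tz],1)
UP=np.stack([[0,0,1.],[0,-1.,0],[-1.,0,0]],1); UP[:,1]=np.cross(UP[:,2],UP[:,0])
def tcp(F,o,along,a,s,deep=0.0):  # TCP for grasp point at o+along*x
    R=tool(F,a,s); return o+along*F[:,0]+(G+deep)*R[:,2],R
E
python3 - <<'E'
from h import *
r=np.radians
seat=np.array([.412,-.435,.092]); car=np.array([.697,-.116,0]); pip=np.array([.454,-.036,.0165])
def j(n,t):
    q=robot.ik(*t); print(n,None if q is None else np.round(q))
for s in(1,-1):
    F=frame(r(11.5),0)
    j(("pick",s),tcp(F,pip,0,0,s)); j(("pickhigh",s),tcp(F,pip+[0,0,.2],0,0,s))
    F=frame(r(11),r(45))
    for a in(0,15,30,45): j(("rest mid",s,a),tcp(F,seat,.03,r(a),s)); j(("rest head",s,a),tcp(F,seat,.08,r(a),s))
    e=car+[-.078,0,.13]
    for a in(0,15,30,45): j(("hang mid",s,a),tcp(UP,e,.03,r(a),s)); j(("hang head",s,a),tcp(UP,e+[-.06,0,.02],.08,r(a),s))
for y in range(-180,180,30):
    c,sn=np.cos(r(y)),np.sin(r(y)); j(("knob",y),(car+[0,0,.283],np.array([[c,sn,0],[sn,-c,0],[0,0,-1.]])))
E
```

```text
('pick', 1) [ 20.  17. -42.   0. -31. 148.]
('pickhigh', 1) [ 20.   1. -28.   0. -61. 148.]
('rest mid', 1, 0) [ -49.   38.   12.  -34.  -94. -135.]
('rest head', 1, 0) [ -47.   34.   10.  -35.  -95. -138.]
('rest mid', 1, 15) [ -43.   31.    3.  -26.  -80. -140.]
('rest head', 1, 15) [ -40.   27.    2.  -26.  -81. -143.]
('rest mid', 1, 30) [ -35.   24.   -7.  -15.  -65. -149.]
('rest head', 1, 30) [ -32.   20.   -8.  -15.  -67. -152.]
('rest mid', 1, 45) [ -26.   19.  -20.    0.  -50. -165.]
('rest head', 1, 45) [ -22.   15.  -21.    0.  -54. -169.]
('hang mid', 1, 0) [ -50.   47.  -48. -130.  -93.  -87.]
('hang head', 1, 0) [ -57.   32.  -52. -123.  -87.  -95.]
('hang mid', 1, 15) [ -46.   26.  -45. -128.  -62. -106.]
('hang head', 1, 15) [ -49.    8.  -45. -115.  -53. -125.]
('hang mid', 1, 30) [ -31.   11.  -33. -108.  -28. -143.]
('hang head', 1, 30) None
('hang mid', 1, 45) None
('hang head', 1, 45) None
('pick', -1) [ 20.  17. -42.   0. -31. -32.]
('pickhigh', -1) [ 20.   1. -28.   0. -61. -32.]
('rest mid', -1, 0) [-49.  38.  12. -34. -94.  45.]
('rest head', -1, 0) [-47.  3
[... 581 characters left out ...]
('hang mid', -1, 30) [ -31.   11.  -33. -108.  -28.   37.]
('hang head', -1, 30) [-19.  -4. -33. -81. -16.   0.]
('hang mid', -1, 45) None
('hang head', -1, 45) None
('knob', -180) [  6.  22.  10.   0. -78. -96.]
('knob', -150) [  6.  22.  10.   0. -78. -66.]
('knob', -120) [  6.  22.  10.   0. -78. -36.]
('knob', -90) [  6.  22.  10.   0. -78.  -6.]
('knob', -60) [  6.  22.  10.   0. -78.  24.]
('knob', -30) [  6.  22.  10.   0. -78.  54.]
('knob', 0) [  6.  22.  10.   0. -78.  84.]
('knob', 30) [  6.  22.  10.   0. -78. 114.]
('knob', 60) [  6.  22.  10.   0. -78. 144.]
('knob', 90) None
('knob', 120) [   6.   22.   10.    0.  -78. -156.]
('knob', 150) [   6.   22.   10.    0.  -78. -126.]
```

Run:
```python
from h import *
r=np.radians
seat=np.array([.412,-.435,.092]); car=np.array([.697,-.116,0])
def j(n,t):
    q=robot.ik(*t); print(n,None if q is None else np.round(q))
for s in(1,-1):
  for a in(60,70,80,90):
    F=frame(r(11),r(45)); j(("rest head",s,a),tcp(F,seat,.082,r(a),s)); j(("rest back",s,a),(lambda p,R:(p-.08*R[:,2],R))(*tcp(F,seat,.082,r(a),s)))
    e=car+[-.078,0,.13]
    j(("hang head",s,a),tcp(UP,e,.082,r(a),s)); j(("hang pre",s,a),tcp(UP,e+[-.08,0,.02],.082,r(a),s));
  F=frame(r(11),r(45)); o=seat+.03*F[:,0]+.06*F[:,2]; j(("place pre",s),tcp(F,o,0,0,s,-.0065))
# look poses
for y in(-.36,-.06):
  for s in(1,-1): 
    F=frame(r(11),0);j(("look",y,s),(np.array([.43,y,.25]),tool(F,0,s)))
```

```text
('rest head', 1, 60) [-13.  12. -35.  22. -45. 167.]
('rest back', 1, 60) [-10.   7. -29.  18. -56. 169.]
('hang head', 1, 60) [  9.   4. -39.  15. -19.  68.]
('hang pre', 1, 60) [ 11.  -6. -45.  15. -22.  66.]
('rest head', 1, 70) [-10.  12. -44.  39. -42. 148.]
('rest back', 1, 70) [ -4.   6. -37.  31. -54. 153.]
('hang head', 1, 70) [  9.   8. -27.   5. -36.  78.]
('hang pre', 1, 70) [ 11.  -1. -34.   6. -38.  75.]
('rest head', 1, 80) [ -8.  13. -50.  55. -44. 131.]
('rest back', 1, 80) [  1.   8. -44.  43. -55. 137.]
('hang head', 1, 80) [  8.  12. -17.   2. -51.  81.]
('hang pre', 1, 80) [  9.   4. -24.   2. -52.  80.]
('rest head', 1, 90) [ -7.  15. -55.  68. -50. 116.]
('rest back', 1, 90) [  5.  11. -50.  53. -59. 123.]
('hang head', 1, 90) [  7.  18.  -8.   0. -64.  83.]
('hang pre', 1, 90) [  8.   9. -16.   0. -64.  82.]
('place pre', 1) [ -52.   39.   19.  -33. -101. -137.]
('rest head', -1, 60) [-13.  12. -35.  22. -45. -13.]
('rest back', -1, 60) [-10.   7. -29.  18. -56. -11.]
('hang head', -1, 60) [   9.    4.  -39.   15.  -19. -112.]
('hang pre', -1, 60) [  11.   -6.
[... 256 characters left out ...]
est head', -1, 80) [ -8.  13. -50.  55. -44. -49.]
('rest back', -1, 80) [  1.   8. -44.  43. -55. -43.]
('hang head', -1, 80) [  8.  12. -17.   2. -51. -99.]
('hang pre', -1, 80) [   9.    4.  -24.    2.  -52. -100.]
('rest head', -1, 90) [ -7.  15. -55.  68. -50. -64.]
('rest back', -1, 90) [  5.  11. -50.  53. -59. -57.]
('hang head', -1, 90) [  7.  18.  -8.   0. -64. -97.]
('hang pre', -1, 90) [  8.   9. -16.   0. -64. -98.]
('place pre', -1) [ -52.   39.   19.  -33. -101.   43.]
('look', -0.36, 1) [ -20.    9.  -12.    0.  -69. -171.]
('look', -0.36, -1) [-20.   9. -12.   0. -69.   9.]
('look', -0.06, 1) [ 18.  -4. -26.   0. -68. 151.]
('look', -0.06, -1) [ 18.  -4. -26.   0. -68. -29.]
```

Run:
```python
from h import *
r=np.radians
ims=[]
for n,p in(("rest",[.43,-.38,.23]),("pip",[.45,-.04,.18])):
    robot.goto(np.array(p),tool(frame(r(11),0),0,-1)); robot.dwell(.2)
    c=cam("wrist");np.savez("pics/w_"+n,im=c[0],P=cloud(c),C=c[2],k=np.array(c[3:6]));ims.append(c[0]);save("w_"+n,c[0])
print(robot.read_t())
```

```text
2.975
```

View pics/w_rest.png

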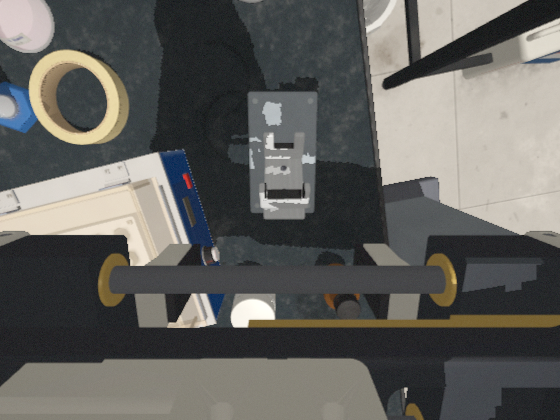

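View pics/w_pip.png

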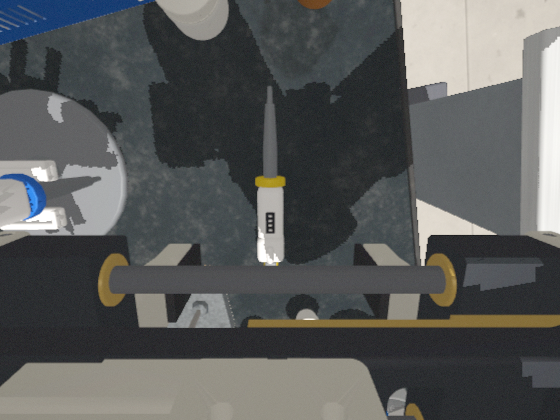

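The wrist views show:

- **Pipette:** collar at (270,182), tip at (269,88).
- **Rest:** base over (248–317, 92–213), fork near row 140, saddle near row 193.

I now turn these into positions.

```bash
cat >> h.py <<'E'
def ray(C,k,uv,z):
    uv=np.atleast_2d(uv).astype(float);f,cx,cy=k
    d=np.c_[(uv[:,0]-cx)/f,(uv[:,1]-cy)/f,np.ones(len(uv))]@C[:3,:3].T
    return C[:3,3]+d*((z-C[2,3])/d[:,2])[:,None]
E
python3 - <<'E'
from h import *
D=np.load("pics/w_pip.npz");im,P,C,k=D["im"],D["P"],D["C"],D["k"]
hsv=cv2.cvtColor(im,cv2.COLOR_RGB2HSV)
yl=(hsv[...,0]>18)&(hsv[...,0]<35)&(hsv[...,1]>120)&(hsv[...,2]>80); yl[:160]=0;yl[235:]=0;yl[:,:230]=0;yl[:,310:]=0
v,u=np.nonzero(yl);print("collar px",u.min(),u.max(),v.min(),v.max(),len(u))
Lc=ray(C,k,[[u.min(),v.min()+3],[u.max()+1,v.min()+3]],.0165);print("width",np.linalg.norm(Lc[1]-Lc[0]),Lc.mean(0))
print("collar lower edge",ray(C,k,[(u.min()+u.max()+1)/2,v.min()],.0165), "upper",ray(C,k,[(u.min()+u.max()+1)/2,v.max()+1],.0165))
# barrel rows: bright vs background, by depth
Z=P[...,2]
rows=[]
for vv in range(84,176,4):
    uu=np.nonzero((Z[vv,240:300]>.008))[0]+240
    if len(uu): rows.append((vv,uu.min(),uu.max()+1))
for x in rows[::3]:print(x)
R=np.array(rows);mid=ray(C,k,np.c_[(R[:,1]+R[:,2])/2,R[:,0]],.0165);print("tip",mid[0])
w=np.r_[mid[4:],Lc.mean(0)[None]];m=w.mean(0);ax=np.linalg.svd((w-m)[:,:2])[2][0];ax*=np.sign(ax[1]);print("axis",ax,np.degrees(np.arctan2(*ax)))
print("top z",np.nanmedian(Z[200:235,262:278]))
D=np.load("pics/w_rest.npz");im,P,C,k=D["im"],D["P"],D["C"],D["k"];Z=P[...,2]
m=np.zeros(Z.shape,bool);m[80:225,235:330]=1
print("z hist",np.histogram(Z[m],bins=np.arange(-.01,.16,.01)))
b=m&(Z>.005)&(Z<.03)
zb=np.median(Z[b]);print("base top",zb)
cnt=max(cv2.findContours(cv2.morphologyEx((m&(Z>.005)).astype(np.uint8),cv2.MORPH_OPEN,np.ones((3,3))),0,2)[0],key=cv2.contourArea)
pb=P[b];rc=cv2.minAreaRect((pb[:,:2]*1000).astype(np.float32));print("rect",rc)
box=cv2.boxPoints(rc)/1000;e=box[1]-box[0] if np.linalg.norm(box[1]-box[0])>.12 else box[2]-box[1];e*=np.sign(e[1])/np.linalg.norm(e);psi=np.arctan2(*e);print("psi",np.degrees(psi))
h=np.array([np.sin(psi),np.cos(psi)]);l=np.array([-h[1],h[0]]) # y_p=z x x -> left of h
q=P[m&(Z>.04)];q=q[~np.isnan(q[:,0])]
lat=q[:,:2]@l;U=q[:,:2]@h;xs=(U+q[:,2])/2**.5;zs=(q[:,2]-U)/2**.5
c0=np.array(rc[0])/1000;print("base lat",c0@l,"U",c0@h)
for lo in np.arange(np.floor(xs.min()*200)/200,xs.max(),.005):
    s=(xs>=lo)&(xs<lo+.005)
    if s.sum()>3: print("xs %.3f n%d lat %.4f %.4f zs %.4f..%.4f (90%% %.4f)"%(lo,s.sum(),lat[s].min(),lat[s].max(),zs[s].min(),zs[s].max(),np.percentile(zs[s],90)))
E
```

```text
collar px 255 285 176 186 303
width 0.03384279900843266 [ 0.45299749 -0.06372509  0.0165    ]
collar lower edge [[ 0.45234454 -0.06693433  0.0165    ]] upper [[ 0.45475761 -0.05508561  0.0165    ]]
(88, np.int64(267), np.int64(272))
(100, np.int64(267), np.int64(272))
(112, np.int64(264), np.int64(275))
(124, np.int64(264), np.int64(275))
(136, np.int64(263), np.int64(276))
(148, np.int64(263), np.int64(277))
(160, np.int64(263), np.int64(277))
(172, np.int64(263), np.int64(277))
tip [ 0.43556465 -0.15439869  0.0165    ]
axis [0.18881709 0.98201227] 10.883759057556604
top z 0.03021561860028535
z hist (array([3118, 2429, 4748,    0,    0,    0,    0,  232,  635,  811,  319,
        119,  918,  394,    3,    0]), array([-0.01,  0.  ,  0.01,  0.02,  0.03,  0.04,  0.05,  0.06,  0.07,
        0.08,  0.09,  0.1 ,  0.11,  0.12,  0.13,  0.14,  0.15]))
base top 0.01181882886184596
rect ((414.9461669921875, -423.51483154296875), (148.06973266601562, 84.08264923095703), 78.8203353881836)
psi 11.179671
base lat -0.4891858812261371 U -0.3350258505533875
xs -0.195 n50 lat -0.5081 -0.4702 zs 0.2803
[... 179 characters left out ...]
9 -0.4697 zs 0.2797..0.2835 (90% 0.2827)
xs -0.175 n143 lat -0.5089 -0.4698 zs 0.2801..0.2836 (90% 0.2824)
xs -0.170 n142 lat -0.5088 -0.4701 zs 0.2799..0.2833 (90% 0.2824)
xs -0.165 n150 lat -0.5087 -0.4692 zs 0.2799..0.2832 (90% 0.2823)
xs -0.160 n155 lat -0.5085 -0.4694 zs 0.2802..0.2835 (90% 0.2824)
xs -0.155 n127 lat -0.5064 -0.4707 zs 0.2802..0.2833 (90% 0.2825)
xs -0.140 n100 lat -0.5114 -0.4663 zs 0.2988..0.3121 (90% 0.3115)
xs -0.135 n236 lat -0.5121 -0.4661 zs 0.2936..0.3127 (90% 0.3116)
xs -0.130 n803 lat -0.5119 -0.4662 zs 0.2797..0.3127 (90% 0.3055)
xs -0.125 n181 lat -0.5089 -0.4691 zs 0.2789..0.2828 (90% 0.2823)
xs -0.120 n114 lat -0.5087 -0.4702 zs 0.2783..0.2830 (90% 0.2816)
```

```bash
cat >> h.py <<'E'
r=np.radians
PIP=np.array([.458,-.0375,.0165]);PPSI=r(10.9);SEAT=np.array([.4114,-.4413,.092]);SPSI=r(11.18)
AL=-.002;DEEP=-.0065
def collar_in_tool(depth,n):
    """lower collar edge + centre, in tool axes, rays cut with plane z=depth behind TCP"""
    c=cam("wrist");im=c[0];save(n,im);T=np.array(c[6]["T_tool_cam"]);hsv=cv2.cvtColor(im,cv2.COLOR_RGB2HSV)
    yl=((hsv[...,0]>18)&(hsv[...,0]<35)&(hsv[...,1]>120)&(hsv[...,2]>80)).astype(np.uint8);yl[:,:200]=0;yl[:,360:]=0;yl[240:]=0
    nn,l,s,ce=cv2.connectedComponentsWithStats(yl);i=1+np.argmax(s[1:,4]);x,y,w,h,_=s[i]
    return s[i],ray(T,c[3:6],[[x+w/2,y],[x,y+3],[x+w,y+3]],depth)
E
python3 - <<'E'
from h import *
F=frame(PPSI,0);p,R=tcp(F,PIP,AL,0,-1,DEEP)
robot.move_gripper(.75)
robot.goto(p+[0,0,.06],R);robot.servo_line(p,speed=.1)
robot.move_gripper(0);print("grip",robot.read_grip_width()*88,robot.read_finger_force(),robot.read_position()-p)
robot.servo_line(p+[0,0,.25],speed=.2)
print(collar_in_tool(-G-DEEP,"held"),robot.read_force(),robot.read_t())
E
```

```text
grip 28.207379266471463 29.999171197414398 [ 5.67041800e-05 -6.69092606e-07  3.79045797e-05]
(array([ 245,  212,   65,   28, 1481], dtype=int32), array([[ 2.97087081e-02,  8.84752599e-06, -1.25000000e-02],
       [ 2.81657793e-02, -1.65604927e-02, -1.25000000e-02],
       [ 2.80949771e-02,  1.65764206e-02, -1.25000000e-02]])) [ 0.32493951 -0.14846922 -1.8863342 ] 7.0417
```

The grip width is 28.2 mm and the collar sits 29–30 mm from the grasp point, centred, so the grip is good. Next, the rest.

Run:
```python
from h import *
F=frame(SPSI,r(45))
def at(dx,dz,up=0): 
    o=SEAT+dx*F[:,0]+dz*F[:,2]+[0,0,up]; return tcp(F,o,.029,0,-1,DEEP)
f0=robot.read_force()
robot.goto(*at(.005,.03,.12)); robot.servo_line(at(.005,.03)[0],speed=.15)
print("pre",robot.read_t(),robot.read_force()-f0)
robot.servo_line(at(.005,.002)[0],speed=.06);print("in",robot.read_force(),robot.read_position()-at(.005,.002)[0])
robot.servo_line(at(.001,.001)[0],speed=.03);print("down",robot.read_force())
c=cam("wrist");save("placed",c[0]);c=cam("scene");save("placed_s",c[0]);print(robot.read_t())
```

```text
pre 9.5 [ 0.30436757 -0.76089951  1.12640065]
in [ 0.56752546 -0.05145841 -0.75400366] [ 1.25656674e-05  1.02243087e-04 -1.92062118e-05]
down [ 0.01841652  0.37984627 -1.34501714]
10.5
```

Run:
```python
import cv2,numpy as np
a=cv2.imread("pics/placed.png");b=cv2.imread("pics/placed_s.png")[150:270,290:410]
cv2.imwrite("pics/pl.png",np.hstack([a[60:330,150:410],cv2.resize(b,(270,270))]))
```

```text
(no output)
```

View pics/pl.png

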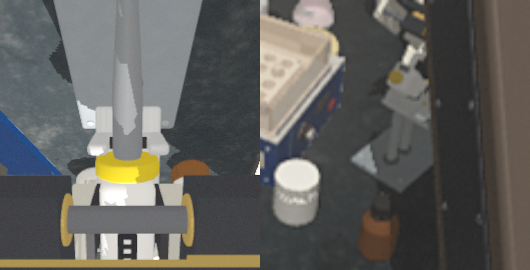

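The barrel (127,100) lies in the fork slot with the collar just above it, and there is no side force. I release and look from a distance.

Run:
```python
from h import *
F=frame(SPSI,r(45));p,R=tcp(F,SEAT,.029,0,-1,DEEP)
robot.move_gripper(.6);robot.dwell(.2)
cur=robot.read_position()
d=.11;robot.servo_line(cur-d*R[:,2],speed=.2);robot.dwell(.1)
st,t=collar_in_tool(d-G-DEEP-.001,"rested");print(st,t)
print("collar lower world",robot.read_position()+R@t[0],"seat",SEAT, robot.read_t())
c=cam("top");save("rest_top",c[0]);print(robot.read_t())
im=cv2.imread("pics/rested.png")[0:330,130:430];b=cv2.imread("pics/rest_top.png")[200:300,300:400];cv2.imwrite("pics/rs.png",np.hstack([im,cv2.resize(b,(330,330))]))
```

```text
[259 179  37  15 421] [[ 3.20075723e-02 -9.04213563e-05  9.65000000e-02]
 [ 2.94389150e-02 -1.60669640e-02  9.65000000e-02]
 [ 2.93829150e-02  1.58773178e-02  9.65000000e-02]]
collar lower world [ 0.41104119 -0.44284388  0.09101875] seat [ 0.4114 -0.4413  0.092 ] 12.2083
12.2583
```

View pics/rs.png

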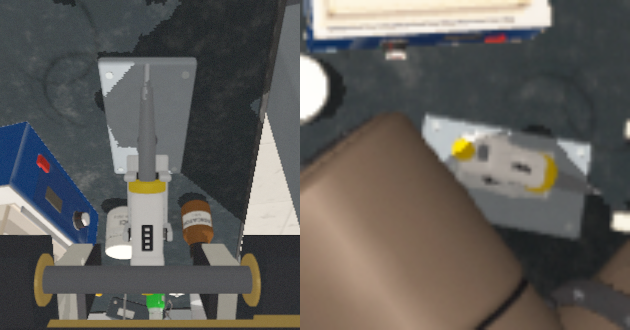

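The collar at (148,188) rests against the fork, with the pipette lying in the rest and released. Next I measure the carousel angle and turn the knob.

```bash
cat >> h.py <<'E'
KN=np.array([.697,-.116,.283])
def yaw(y): c,s=np.cos(y),np.sin(y);return np.array([[c,s,0],[s,-c,0],[0,0,-1.]])
def car_angle(P,kc,sel=None):
    Z=P[...,2];d=P[...,:2]-kc;rr=np.hypot(d[...,0],d[...,1]);a=np.degrees(np.arctan2(d[...,1],d[...,0]))
    def mean5(m): return np.degrees(np.angle(np.mean(np.exp(1j*np.radians(a[m]*5)))))/5
    m=(Z>.2)&(Z<.26)&(rr>.05)&(rr<.13)
    return mean5(m),a,rr,m
E
python3 - <<'E'
from h import *
P=np.load("pics/top.npz")["P"]
m5,a,rr,m=car_angle(P,KN[:2]);k=np.arange(-3,4)*72+m5
print("mod72",m5,[ (round(x),int((np.abs((a[m]-x+180)%360-180)<15).sum())) for x in k if -180<=x<180])
# per place circular means
for x in k:
    if -180<=x<180:
        s=m&(np.abs((a-x+180)%360-180)<30)
        if s.sum()>20: print(x,np.median(a[s]))
# fork ledge of empty place: points z .12-.14 r .05-.105 near the empty direction
for x in k:
    if -180<=x<180:
        s=(P[...,2]>.12)&(P[...,2]<.142)&(np.abs((a-x+180)%360-180)<33)&(rr>.055)&(rr<.105)
        print("ledge",round(x),s.sum(),a[s].min() if s.any() else 0,a[s].max() if s.any() else 0)
E
```

```text
mod72 25.89775423825962 [(-118, 0), (-46, 192), (26, 185), (98, 197), (170, 189)]
-46.10224576174038 -48.37340434455814
25.89775423825962 25.842218388489012
97.89775423825962 99.38003482739201
169.8977542382596 169.66744258103398
ledge -118 228 -140.36257009030646 -96.31488909980955
ledge -46 157 -68.62328233716038 -24.591731874276935
ledge 26 105 7.976458806395299 48.15824964190586
ledge 98 144 73.56305469681018 118.99525298842663
ledge 170 134 -179.3620933001805 179.16203994407797
```

Run:
```python
from h import *
p=robot.read_position();robot.servo_line(p+[0,0,.13],speed=.25)
robot.goto(KN+[0,0,.10],yaw(r(-20)));robot.servo_line(KN,speed=.12)
robot.move_gripper(0);print("grip mm",robot.read_grip_width()*88,robot.read_force(),robot.read_t())
q=np.array(robot.read_qpos())
for i in (1,2):
    q[5]-=31;robot.movej(q)
robot.dwell(.2);print("turned",robot.read_qpos()[5]-q[5],robot.read_force(),robot.read_ft_torque())
robot.move_gripper(.6);robot.servo_line(KN+[0,0,.12],speed=.2)
robot.goto(np.array([.58,-.116,.40]),yaw(r(180)));robot.dwell(.2)
c=cam("wrist");save("car",c[0]);np.savez("pics/car",im=c[0],P=cloud(c),C=c[2],k=np.array(c[3:6]));print(robot.read_t())
P=cloud(c)
Z=P[...,2];k=P[(Z>.295)&(Z<.325)];k=k[np.hypot(*(k[:,:2]-KN[:2]).T)<.035]
print("knob",len(k),(k[:,:2].min(0)+k[:,:2].max(0))/2 if len(k) else 0)
m5,a,rr,m=car_angle(P,KN[:2]);print("mod72",m5,m.sum())
s=(Z>.12)&(Z<.145)&(np.abs((a-180+180)%360-180)<33)&(rr>.055)&(rr<.11)
q=P[s];print("ledge",s.sum(),q.min(0),q.max(0),np.median(q,0))
for x0 in np.arange(.59,.66,.006):
    t=q[(q[:,0]>x0)&(q[:,0]<x0+.006)]
    if len(t)>3:
        y=np.sort(t[:,1]);g=np.diff(y);i=g.argmax();print("%.3f n%d y %.4f %.4f gap %.4f..%.4f zmax %.3f"%(x0,len(t),y[0],y[-1],y[i],y[i+1],t[:,2].max()))
```

```text
grip mm 39.54195782988729 [-1.68618914 -1.02083082  2.05915931] 16.0833
turned 0.19343110868248425 [ 8.15347767  4.38253753 -0.77508895] [ 1.93087319 -2.34830566 -0.05433807]
20.4917
knob 273 [ 0.68480238 -0.11685942]
mod72 35.39776575614847 258
ledge 693 [ 0.59994477 -0.14012697  0.12208693] [ 0.64546749 -0.09205504  0.13618744] [ 0.62557909 -0.11605875  0.13039541]
0.596 n51 y -0.1394 -0.0921 gap -0.1262..-0.1042 zmax 0.136
0.602 n68 y -0.1396 -0.0924 gap -0.1263..-0.1055 zmax 0.136
0.608 n80 y -0.1396 -0.0924 gap -0.1264..-0.1056 zmax 0.136
0.614 n76 y -0.1397 -0.0923 gap -0.1264..-0.1055 zmax 0.135
0.620 n78 y -0.1398 -0.0922 gap -0.1265..-0.1055 zmax 0.135
0.626 n77 y -0.1400 -0.0921 gap -0.1265..-0.1055 zmax 0.136
0.632 n126 y -0.1400 -0.0921 gap -0.1161..-0.1145 zmax 0.135
0.638 n131 y -0.1401 -0.0921 gap -0.1401..-0.1386 zmax 0.135
0.644 n6 y -0.1371 -0.0949 gap -0.1341..-0.0980 zmax 0.134
```

View pics/car.png

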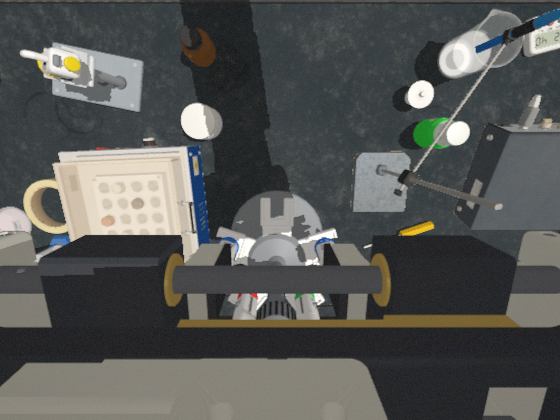

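The empty place now faces straight forward: fork at (275,215), slot centred at y = -0.116, walls straight to within 0.3°, seat centre about (0.621, -0.116). I take the pipette again by the head.

```bash
cat >> h.py <<'E'
A=r(75);E0=np.array([.621,-.116,.130]);H=.082
def hang(dx,dz): return tcp(UP,E0+[dx,0,dz],H,A,-1)
def look_collar(target,name):
    c=cam(name);im=c[0];P=cloud(c);hsv=cv2.cvtColor(im,cv2.COLOR_RGB2HSV)
    yl=(hsv[...,0]>18)&(hsv[...,0]<35)&(hsv[...,1]>120)&(hsv[...,2]>70)&(np.linalg.norm(P-target,axis=-1)<.04)
    q=P[yl];return im,q,P
E
python3 - <<'E'
from h import *
F=frame(SPSI,r(45));p,R=tcp(F,SEAT-.001*F[:,0],H,A,-1)
robot.goto(p-.16*R[:,2],R);robot.servo_line(p-.06*R[:,2],speed=.2);robot.servo_line(p,speed=.08)
print("at",robot.read_force(),robot.read_t())
robot.move_gripper(0);print("grip",robot.read_grip_width()*88,robot.read_force())
robot.servo_line(p+.04*F[:,2]+.004*F[:,0],speed=.08);print(robot.read_force())
robot.servo_line(p+.04*F[:,2]+[0,0,.15],speed=.25)
robot.goto(*hang(-.10,.10));robot.dwell(.2)
t=E0+[-.10,0,.10]
for n in("scene","top"):
    im,q,P=look_collar(t+[0,0,.0045],n);save("hang_"+n,im);print(n,len(q),q.min(0) if len(q) else 0,q.max(0) if len(q) else 0,"target",t)
    if n=="scene": np.savez("pics/hs",im=im,P=P)
    # barrel axis
    b=P[(np.hypot(P[...,0]-t[0],P[...,1]-t[1])<.03)&(P[...,2]>t[2]-.09)&(P[...,2]<t[2]-.005)]
    if len(b): 
        for z0 in np.arange(t[2]-.09,t[2],.02):
            s=b[(b[:,2]>z0)&(b[:,2]<z0+.02)]
            if len(s):print("%.3f"%z0,len(s),s.min(0)[:2],s.max(0)[:2])
print(robot.read_t())
E
```

```text
at [0.90156898 0.30176485 1.02051   ] 23.1
grip 30.18061468337234 [-1.07139268  2.11875551  1.64221191]
[-0.27216485  0.59890532 -1.98790656]
scene 38 [ 0.50414362 -0.12230321  0.23138492] [ 0.52997952 -0.09925845  0.23931573] target [ 0.521 -0.116  0.23 ]
0.140 14 [ 0.51456076 -0.11496649] [ 0.52286968 -0.11121555]
0.160 25 [ 0.51414516 -0.12031025] [ 0.52191727 -0.10937027]
0.180 33 [ 0.5124614 -0.1178827] [ 0.52402632 -0.10820019]
0.200 38 [ 0.51191817 -0.1182051 ] [ 0.52390622 -0.1090618 ]
0.220 1 [ 0.51718873 -0.11018264] [ 0.51718873 -0.11018264]
top 0 0 0 target [ 0.521 -0.116  0.23 ]
26.6
```

Run:
```python
from h import *
from scipy.optimize import least_squares
D=np.load("pics/hs.npz");P,im=D["P"],D["im"];t=E0+[-.10,0,.10]
d=np.array([.405,-.6215]);d/=np.linalg.norm(d);w=np.array([-d[1],d[0]])
near=np.hypot(P[...,0]-t[0],P[...,1]-t[1])<.03
for z0,z1,R in((.231,.239,.0165),(.20,.222,.0073),(.17,.20,.0065),(.14,.17,.0055)):
    q=P[near&(P[...,2]>z0)&(P[...,2]<z1)][:,:2]
    f=lambda c:np.hypot(*(q-c).T)-R
    s=least_squares(f,t[:2]+d*.0,loss="soft_l1",f_scale=.001);a=(q-t[:2])@w
    print(z0,len(q),"fit",s.x-t[:2],"rms",np.sqrt(np.mean(s.fun**2)),"w-extent mid",(a.min()+a.max())/2,np.ptp(a))
```

```text
0.231 53 fit [ 0.00025122 -0.00228472] rms 0.0016239668526030159 w-extent mid -0.001342071704588112 0.029975371778191106
0.2 39 fit [-0.00090113 -0.00092763] rms 0.0009540563184095701 w-extent mid -0.0009995346825448408 0.01191355391323586
0.17 46 fit [-0.00063071 -0.00067402] rms 0.0008989812455111911 w-extent mid -0.0007692279042379947 0.012037545426427178
0.14 26 fit [-0.00020285 -0.00187586] rms 0.0011476480226022025 w-extent mid -0.0016055705114606529 0.009806214361099509
```

Run:
```python
import cv2
im=cv2.imread("pics/hang_scene.png")[110:310,130:330];cv2.imwrite("pics/hz.png",cv2.resize(im,(600,600),interpolation=cv2.INTER_CUBIC))
```

```text
(no output)
```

View pics/hz.png

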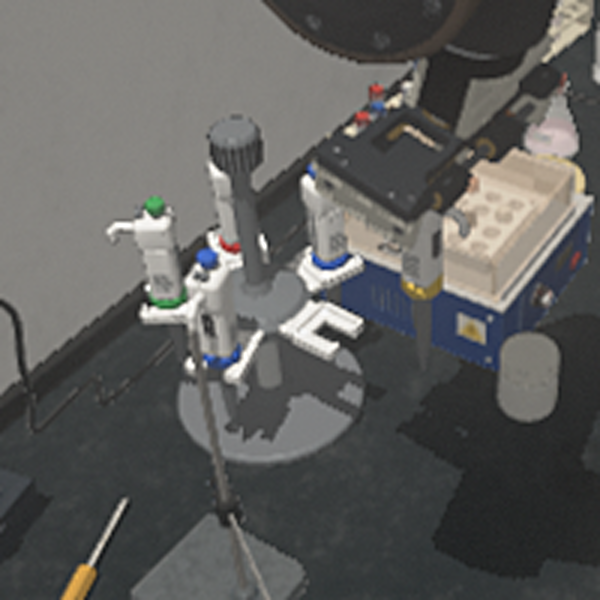

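The held pipette at (420,290) in the crop is upright and within about 1 mm of where it should be, in line with the fork. Now the insertion.

Run:
```python
from h import *
robot.servo_line(hang(-.10,.012)[0],speed=.2);f0=robot.read_force();print(f0)
for dx in(-.035,-.012,0):
    robot.servo_line(hang(dx,.012)[0],speed=.08);print(dx,robot.read_force()-f0)
for dz in(.005,.003,.001):
    robot.servo_line(hang(0,dz)[0],speed=.03);f=robot.read_force()-f0;print(dz,f)
    if f[2]>6: break
t=E0
im,q,P=look_collar(t+[0,0,.0045],"scene");save("in_scene",im);print(len(q),q.min(0),q.max(0),robot.read_t())
im=cv2.imread("pics/in_scene.png")[110:310,130:330];cv2.imwrite("pics/in.png",cv2.resize(im,(600,600),interpolation=cv2.INTER_CUBIC))
```

```text
[-0.51248562  0.98113768 -0.55812002]
-0.035 [-0.41940914 -0.61537754 -1.12485159]
-0.012 [ 0.87841783 -1.0802622  -0.06881495]
0 [-0.02494226 -0.66626738 -1.91580968]
0.005 [ 0.1881224  -1.30002807 -0.40070022]
0.003 [ 1.64017013 -0.25135268 -1.18609761]
0.001 [-0.09107126 -0.97399373 -0.85881618]
32 [ 0.60354081 -0.12344237  0.13629618] [ 0.62993481 -0.09976832  0.14049642] 29.8333
```

View pics/in.png

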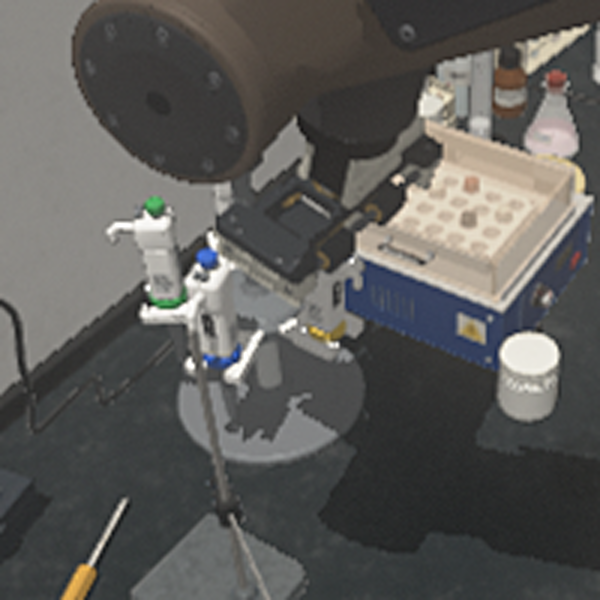

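Run:
```python
from h import *
f0=robot.read_force()
for dz in(0,-.001):
    robot.servo_line(hang(0,dz)[0],speed=.02);f=robot.read_force()-f0;print(dz,f)
    if f[2]>4: break
robot.move_gripper(.5);robot.dwell(.2)
p=robot.read_position();R=np.array(robot.read_tcp_rot())
robot.servo_line(p-.09*R[:,2],speed=.12);print(robot.read_force())
robot.goto(np.array([.50,-.116,.40]),yaw(r(180)));robot.dwell(.3)
c=cam("wrist");save("fin_w",c[0]);P=cloud(c)
Z=P[...,2];hsv=cv2.cvtColor(c[0],cv2.COLOR_RGB2HSV);yl=(hsv[...,0]>18)&(hsv[...,0]<35)&(hsv[...,1]>120)&(hsv[...,2]>70)
for n,z0,z1 in(("collar",.12,.15),("button",.2,.25)):
    q=P[yl&(Z>z0)&(Z<z1)&(np.hypot(P[...,0]-.62,P[...,1]+.116)<.05)];print(n,len(q),(q.min(0),q.max(0)) if len(q) else 0)
d=cam("scene");save("fin_s",d[0])
im,q,_=look_collar(E0+[0,0,.0045],"scene");print("scene collar",len(q),q.min(0),q.max(0),robot.read_t())
a=cv2.resize(d[0][130:290,150:310],(400,400),interpolation=cv2.INTER_CUBIC);b=cv2.resize(c[0][0:280,70:490],(400,267));b=np.vstack([b,np.zeros((133,400,3),np.uint8)]);save("fin",np.hstack([a,b]))
```

```text
0 [-0.57875094 -0.5242097   4.36731062]
[ 0.71323331 -0.00865     0.06540939]
collar 44 (array([ 0.60553648, -0.12843866,  0.13200946]), array([ 0.61460506, -0.10088959,  0.13999592]))
button 155 (array([ 0.61741002, -0.12210761,  0.22549832]), array([ 0.63286003, -0.10744856,  0.24069507]))
scene collar 32 [ 0.60416056 -0.12539674  0.13523349] [ 0.62981076 -0.10032261  0.14005585] 32.8167
```

View pics/fin.png

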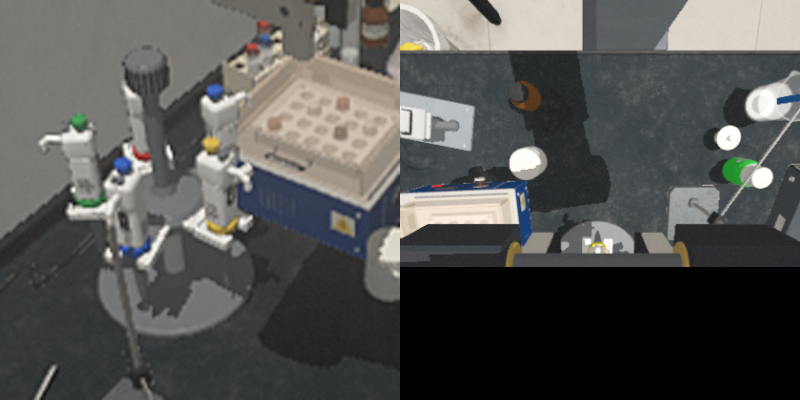

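The pipette hangs upright with its yellow collar (222,225) in the front place. The bystanders have not moved and the gripper is clear, so I hand in.

```bash
python3 -c "
from h import *
print(robot.job_done())"
```

```text
the job is handed in; nothing more can be done
None
```

The pipette was laid in the rest and let go, then hung upright in the carousel's empty place, which I had turned to face the front; the bottle, jar and crucible look unmoved, and I handed the job in at about 33 s, with no verdict returned.

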